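# Put away three sampling containers, each in the tray of its size

## Task

Three closed containers are standing about on the trolley: a slim vial, a brown bottle and a squat round pot. Stand each one in a white square tray of its own, matched by size: the slimmest container in the smallest tray, the middle one in the middle tray and the widest in the largest tray. Keep them upright all the way, and leave the rubber stamp, the timer, the heap of tubes and the rest of the clutter where they are.

Things in the scene. Friction and masses are not known exactly. Their poses are not given: they have to be found in the camera images.
- vial: slim clear glass vial of thin rods with a red stopper, the slimmest container; a cylinder 20 mm across (stopper 21 mm) and 92 mm high, standing upright, about 30 g. Origin at the centre of its underside, z up its axis. Can be gripped round the glass from 40 to 65 mm up.
- bottle: small brown glass bottle with a paper band and a narrow black cap, the middle container; straight body 32 mm across from the bottom to 55 mm, shoulder to 63 mm, cap 20 mm across to 78 mm, standing upright, about 50 g. Origin at the centre of its underside, z up its axis. Grip round the body, best 40 to 48 mm up, so that the fingertips clear low things beside it.
- pot: squat white specimen pot with a paper band and a wide grey screw lid, the widest container; straight, 44 mm across and 58 mm high, standing upright, about 70 g. Origin at the centre of its underside, z up its axis. Grip anywhere round it, best 40 to 48 mm up, so that the fingertips clear low things beside it.
- small_tray_floor (a point): the smallest of three low open square white plastic trays with a dark pad, fixed (place and yaw vary): outside 45 mm square, 15 mm high; inside 38 mm square, walls 3.5 mm, floor 4 mm thick, rim 11 mm above the floor. This point is the centre of the inner floor, 4 mm above the trolley top; z up, x and y along the sides. The vial belongs in it.
- middle_tray_floor (a point): the middle one of three low open square white plastic trays with a dark pad, fixed (place and yaw vary): outside 57 mm square, 15 mm high; inside 50 mm square, walls 3.5 mm, floor 4 mm thick, rim 11 mm above the floor. This point is the centre of the inner floor, 4 mm above the trolley top; z up, x and y along the sides. The brown bottle belongs in it.
- large_tray_floor (a point): the largest of three low open square white plastic trays with a dark pad, fixed (place and yaw vary): outside 69 mm square, 15 mm high; inside 62 mm square, walls 3.5 mm, floor 4 mm thick, rim 11 mm above the floor. This point is the centre of the inner floor, 4 mm above the trolley top; z up, x and y along the sides. The pot belongs in it.
- stamp: bystander: rubber stamp with a brown wooden knob, standing on its 22 x 46 mm foot, 67 mm high, loose; leave it alone. Origin at the centre of its underside.
- timer: bystander: white bench timer lying flat, 64 x 68 x 19 mm, loose; leave it alone. Origin at the centre of its underside.
- packet: bystander: white packet of glass slides lying flat, 52 x 80 x 24 mm, fixed. Origin at the centre of its underside.
- tube_bag: bystander: heap of loose purple-capped tubes on a clear bag in the middle of the trolley, fixed; a solid about 118 x 122 mm and 76 mm high; carry things over it. Its origin is at the trolley top; the middle of the heap lies 13 mm to -x and 39 mm to +y of it in its own frame.

How it is judged:
By the outcome, as a careful person would: the job done as asked, in the order asked, and still so for the second after the job is handed in, with the robot touching nothing.
It also fails if it takes over 80 s, if anything falls off the work surface, if the arm or the gripper's body presses on something with over 40 N, if the wrist force passes 120 N, or if a joint passes its speed limit or range.

## Robot

A 7-joint arm with a two-finger parallel gripper is mounted at the origin on a cart in front of the work surface, level with it; the furniture and walls round the work are solid. World frame = base frame: x ahead of the robot, y to its left, z up, the work surface at z = 0. Lengths are in mm, angles in rad, forces in N, time in s.
With the tool pointing down it reaches from about 425 to 1025 mm from the base axis. Payload 3.6 kg.
Tool frame: the origin (TCP) lies at the very end of the fingers, on their centre line; the grasp point (between the pads) lies arm.grasp_offset behind it (arm.grasp_offset is the distance from the TCP to the grasp point, in mm); z points along the fingers, y is the line along which they close (so a half turn about z gives the same grasp; the last joint's range is limited). The gripper opens to 85 mm and grips with 20 to 120 N. Pads are 22 mm wide; open, the fingers measure 114 mm over their backs; the gripper's body (76 mm by 85 mm) begins 54 mm behind the grasp point. The pads swing forward as they close: fully open they stand 13 mm farther back than shut.
Start: joints at [1.141, 0.591, 0.048, 1.609, -0.033, 0.943, -0.034], TCP at [239.591, -684.27, 231.302] pointing down, gripper open.
Joint ranges: [-2.69, 2.69], [-0.47, 2.24], [-1.27, 1.36], [0.19, 2.51], [-1.53, 4.68], [0.08, 2.07], [-3.09, 3.09]. Speed limits (rad/s): [2.57, 2.57, 3.14, 3.14, 3.14, 3.14, 3.14].

## Interface

Orientations are given as a rotation vector (axis times angle).
In Python, from plant import arm gives the robot as it stands.
- The arm moves only by the tool play_rows, never from a script. Its argument "targets" is a list that holds one entry, the list of rows, each a list of 5 numbers: the shift along the tool's x, y, z in mm, then the turn about the tool's z in rad, then the finger opening in mm, from 0 to 85.4. A call has 1 to 12 rows; each row shifts and turns the commanded pose from where the row before left it, along the tool's axes as they then stand; what a row does not reach is not made up. A row lasts 1/8 s, in which the tool goes at most 62.5 mm and 10.7 degrees, less where a joint would pass 70% of its speed; a pose out of reach is approached as far as the arm can. A call with a gripper value outside its range is refused whole. The fingers move at their own pace and stop on an object; "grip_force" is the grip in N (left out, the last holds). Time passes only in rows, so rows that do not move let the fingers close. It gives the time, the measured TCP pose, the force, the opening and the grip force at its end, in the units of the state.
- arm.sense(): the state, without advancing time (a new reading comes with each control period).
- arm.capture(name): name is "scene" or "top"; returns a dict with "img" (480x640x3 uint8, blue, green, red), "K" (3x3 intrinsics, pixels), "dist_coeffs" ([k1, k2, p1, p2, k3] as OpenCV has them; the pictures are not rectified), "world_from_camera" (4x4, takes a point from camera to world coordinates). Camera axes: x right, y up, looking along -z (the intrinsics and any distortion apply to the point x, -y, -z); pixel columns grow to the right and rows downward; lengths in mm; the calibration is good to about 2 mm. A picture is of the moment at which its call begins. There is no depth.
- arm.hand_in(): hands the job in; it is judged then, once.
The state is a dict: "clock": time; "qpos": joint angles; "joint_velocities": joint speeds; "effort": joint torques, N m; "eef_pos": TCP position; "ee_rot": TCP orientation; "force": force on the tool from outside, world axes, zero at the start; "torque": the same for the moment, N m; "grip_width": finger opening in mm; "gripper_force": force on a finger pad.
Only numpy, scipy, OpenCV 4.12 (cv2) and the standard library are available. Lean on these libraries where they do the work, as an engineer would, in place of code of your own. Each camera call takes 0.05 s, during which the arm holds its last target. There are 200 camera calls.

## Working session

There is one attempt and no reset: what is moved stays moved. The work goes in short steps, Python scripts to look and compute and a tool call to move; the robot and the scene stay as the last step left them, time stands still between calls to the robot, and variables do not carry over. Pictures are saved under pics/ and viewed, at most 14 in all, crops included, and the job is handed in when it is done.

Besides the shell and the picture viewer there is one more tool, called after ">>>" as name(argument=value, ...) on one line, values as JSON. play_rows: Moves the arm, as the interface text tells. Its arguments: {"type":"object","properties":{"targets":{"type":"array"},"grip_force":{"type":"number"}},"required":["targets"]}

```bash
mkdir -p pics; cat > h.py <<'E'
import numpy as np, cv2
from plant import arm
def cap(n,f=None):
    c=arm.capture(n)
    if f: cv2.imwrite(f,c["img"])
    return c
def ray(c,uv):
    p=cv2.undistortPoints(np.array(uv,float).reshape(-1,1,2),np.array(c["K"],float),np.array(c["dist_coeffs"],float)).reshape(-1,2)
    T=np.array(c["world_from_camera"]); d=np.c_[p[:,0],-p[:,1],-np.ones(len(p))]@T[:3,:3].T
    return T[:3,3],d
def onz(c,uv,z):
    o,d=ray(c,uv); return o+d*((z-o[2])/d[:,2])[:,None]
def proj(c,P):
    T=np.array(c["world_from_camera"]); q=(np.atleast_2d(P)-T[:3,3])@T[:3,:3]
    q=q*[1,-1,-1]
    return cv2.projectPoints(q.astype(float),np.zeros(3),np.zeros(3),np.array(c["K"],float),np.array(c["dist_coeffs"],float))[0].reshape(-1,2)
E
python3 - <<'E'
from h import *
import pickle
a=cap("top","pics/top.png");b=cap("scene","pics/scene.png");pickle.dump((a,b),open("c.pkl","wb"))
for c in(a,b):print(np.round(c["world_from_camera"],3).tolist(),np.round(c["K"],1).tolist())
print(arm.sense()["ee_rot"],arm.grasp_offset)
E
```

```text
[[0.0, 0.982, -0.189, 333.474], [-1.0, 0.005, 0.027, 2.598], [0.028, 0.189, 0.982, 878.657], [0.0, 0.0, 0.0, 1.0]] [[447.9, 0.0, 323.0], [0.0, 447.9, 236.3], [0.0, 0.0, 1.0]]
[[-0.824, 0.368, -0.432, 115.165], [-0.567, -0.537, 0.625, 565.728], [-0.002, 0.76, 0.651, 640.582], [0.0, 0.0, 0.0, 1.0]] [[494.2, 0.0, 313.1], [0.0, 494.2, 242.3], [0.0, 0.0, 1.0]]
[-3.09519583e+00 -5.26272828e-01  7.38083840e-04] 18.700000000000003
```

View pics/top.png

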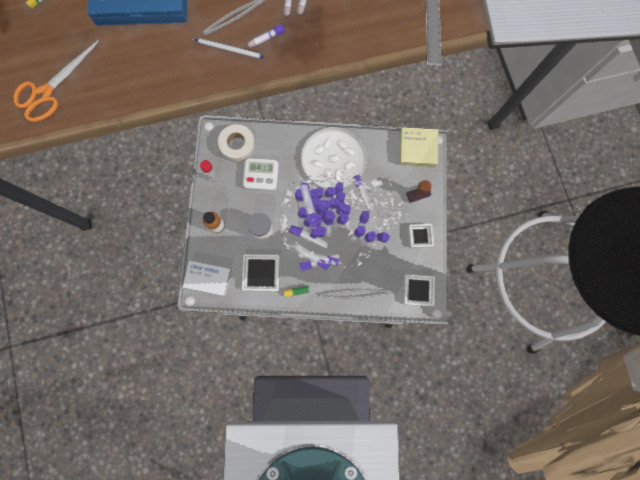

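View pics/scene.png

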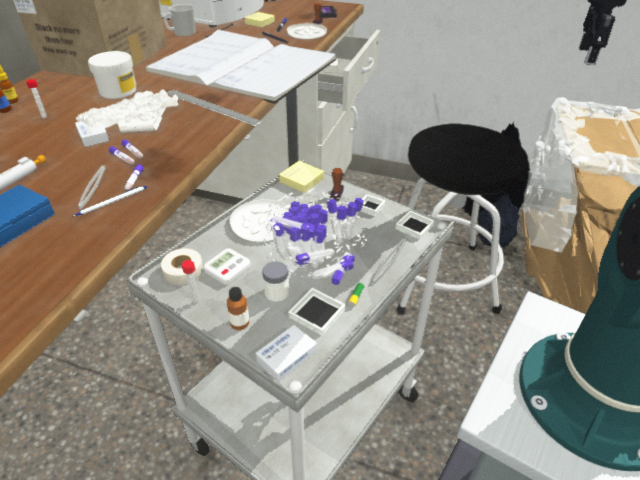

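Top view: vial stopper near (206,167), bottle cap (210,217), pot lid (259,224). Trays are at: large (261,272), middle (419,290), small (421,236). The stamp is at (420,190). The scene view agrees. Next I'll measure them.

```bash
python3 - <<'E'
from h import *
import pickle
a,b=pickle.load(open("c.pkl","rb"))
im=a["img"];hsv=cv2.cvtColor(im,cv2.COLOR_BGR2HSV)
# trays: dark pad inside, pad on floor z~4
for n,(u,v),s in(("large",(261,272),62),("middle",(419,290),50),("small",(421,236),38)):
    g=im.max(2);m=np.zeros_like(g);r=28
    m[v-r:v+r,u-r:u+r]=(g[v-r:v+r,u-r:u+r]<75)*255
    k,l,st,ce=cv2.connectedComponentsWithStats(m);i=1+np.argmax(st[1:,4])
    cs,_=cv2.findContours((l==i).astype(np.uint8),0,1);p=onz(a,cs[0].reshape(-1,2),4)[:,:2]
    print(n,"pad",cv2.minAreaRect(p.astype(np.float32)),np.round(ce[i],1))
    m[:]=0;m[v-r:v+r,u-r:u+r]=(im.min(2)[v-r:v+r,u-r:u+r]>195)*255
    k,l,st,ce=cv2.connectedComponentsWithStats(m);i=1+np.argmax(st[1:,4])
    cs,_=cv2.findContours((l==i).astype(np.uint8),0,1);p=onz(a,cs[0].reshape(-1,2),15)[:,:2]
    print(n,"rim",cv2.minAreaRect(p.astype(np.float32)))
def mean(c,m,z,n):
    k,l,st,ce=cv2.connectedComponentsWithStats(m.astype(np.uint8));i=1+np.argmax(st[1:,4])
    print(n,np.round(ce[i],1),st[i].tolist(),np.round(onz(c,ce[i],z),1))
def box(c,u,v,r,f):
    m=np.zeros(c["img"].shape[:2],bool);m[v-r:v+r,u-r:u+r]=f(c["img"].astype(int),cv2.cvtColor(c["img"],cv2.COLOR_BGR2HSV).astype(int))[v-r:v+r,u-r:u+r];return m
red=lambda i,h:(i[...,2]-i[...,1]>80)
dark=lambda i,h:i.max(2)<70
lid=lambda i,h:(i.max(2)<140)&(i.max(2)>85)
mean(a,box(a,206,167,12,red),90,"vial top");mean(b,box(b,189,267,14,red),86,"vial scene")
mean(a,box(a,210,217,9,dark),78,"bottle top");mean(b,box(b,236,294,12,dark),74,"bottle sc")
mean(a,box(a,259,224,16,lid),57,"pot top");mean(b,box(b,275,270,16,lambda i,h:i.max(2)<125),52,"pot sc")
A=cv2.resize(im[140:310,180:300],None,fx=4.6,fy=3.5*1.0 if 0 else 3.5,interpolation=2)
L=cv2.resize(im[130:300,185:295],None,fx=3.5,fy=3.5,interpolation=2);R=cv2.resize(im[140:310,390:450],None,fx=3.5,fy=3.5,interpolation=2)
cv2.imwrite("pics/topz.png",np.hstack([L,R]))
cv2.imwrite("pics/scz.png",cv2.resize(b["img"][180:340,150:350],None,fx=3.5,fy=3.5,interpolation=2))
E
```

```text
large pad ((429.6702880859375, 99.82986450195312), (48.98898696899414, 50.48722457885742), 0.1637980341911316) [260.9 272.4]
large rim ((405.2451171875, 99.64628601074219), (21.079256057739258, 68.81916809082031), 0.17573381960391998)
middle pad ((396.08050537109375, -208.51666259765625), (37.61371612548828, 38.765724182128906), 87.49736022949219) [418.2 289.9]
middle rim ((370.3956604003906, -191.2521209716797), (31.541744232177734, 10.536835670471191), 64.96697998046875)
small pad ((504.8896789550781, -216.22915649414062), (26.552770614624023, 24.83934783935547), 0.28326523303985596) [420.2 235.6]
small rim ((503.5165710449219, -216.09719848632812), (43.96379852294922, 44.669837951660156), 4.499368190765381)
vial top [205.7 165.7] [200, 160, 12, 12, 108] [[616.6 196.6  90. ]]
vial scene [188.  266.2] [182, 260, 13, 14, 144] [[618.4 198.5  86. ]]
bottle top [208.6 217.3] [204, 212, 10, 11, 85] [[522.2 189.4  78. ]]
bottle sc [234.9 294.1] [230, 288, 11, 13, 119] [[522.2 194.2  74. ]]
pot top [255.  225.4] [243, 213, 28, 27, 626] [[511.9 107.3  57. ]]
pot sc [274.4 279. ] [263, 274, 24, 9, 104] [[506.1 115.8  52. ]]
```

View pics/topz.png

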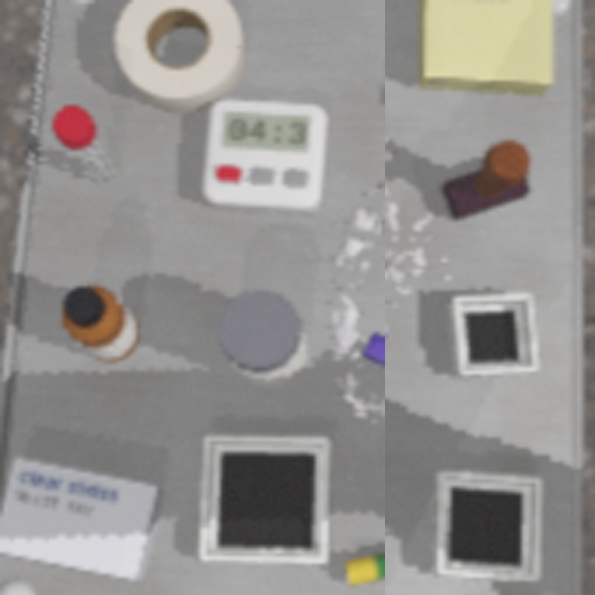

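View pics/scz.png

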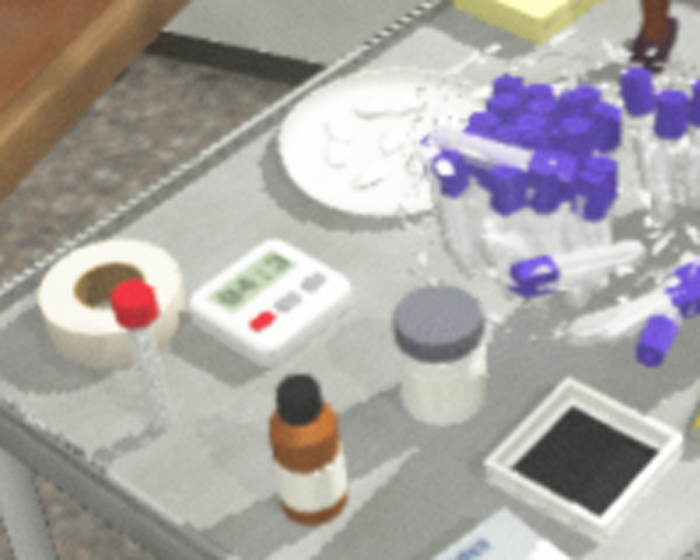

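```bash
python3 - <<'E'
from h import *
import pickle
a,b=pickle.load(open("c.pkl","rb"))
L=lambda p:(np.array(p,float)+.5)/3.5-.5+[185,130]
R=lambda p:(np.array(p,float)-[385,0]+.5)/3.5-.5+[390,140]
S=lambda p:(np.array(p,float)+.5)/3.5-.5+[150,180]
for n,t,s,z in(("vial",(74,127),(136,291),92),("bottle",(83,306),(299,387),78),("pot",(260,330),(438,315),58)):
    print(n,np.round(onz(a,L(t),z)[0],1),np.round(onz(b,S(s),z)[0],1))
for n,f,q in(("large",L,[(204,438),(329,437),(328,562),(199,560)]),("small",R,[(452,297),(533,292),(539,372),(458,376)]),("middle",R,[(440,474),(541,473),(541,579),(436,577)])):
    p=onz(a,f(q),15);print(n,np.round(p.mean(0),1),np.round(np.linalg.norm(np.diff(p,axis=0),axis=1),1))
    print("  scene px",np.round(proj(b,p.mean(0)),1))
print("large scene",np.round(onz(b,S([(570,380),(681,440),(603,532),(487,463)]),15).mean(0),1))
print(np.round(onz(a,[(388,238),(295,178),(236,141),(425,186),(305,268)],20),0).tolist())
E
```

```text
vial [615.5 196.   92. ] [618.2 196.1  92. ]
bottle [522.5 189.9  78. ] [524.6 190.4  78. ]
pot [514.7  99.8  58. ] [515.5 102.2  58. ]
large [429.   99.6  15. ] [69.2 69.1 70.4]
  scene px [[317.6 307.3]]
small [ 503.5 -215.7   15. ] [46.6 46.2 46.1]
  scene px [[371.2 201.9]]
middle [ 395.8 -207.9   15. ] [56.6 58.5 58.1]
  scene px [[415.3 221.2]]
large scene [428.1 103.1  15. ]
[[496.0, -149.0, 20.0], [618.0, 35.0, 20.0], [695.0, 155.0, 20.0], [603.0, -226.0, 20.0], [437.0, 14.0, 20.0]]
```

>>> play_rows(targets=[[[0, 0, -10, 0.15, 85], [0, 0, 0, 0.15, 60], [0, 0, 0, 0.037, 50]]])

```text
clock: 0.48
eef_pos: [239.6, -683.8, 240.8]
ee_rot: [-3.141, 0.0, 0.001]
force: [-0.2, 0.5, 0.4]
grip_width: 51.4
gripper_force: 0.0
```

>>> play_rows(targets=[[[21, -49, 0, 0, 50], [21, -49, 0, 0, 50], [21, -49, 0, 0, 50], [21, -49, 0, 0, 50], [21, -49, 0, 0, 50], [21, -49, 0, 0, 50], [21, -49, 0, 0, 50], [21, -49, 0, 0, 50], [21, -49, 0, 0, 50], [21, -49, 0, 0, 50], [21, -49, 0, 0, 50], [21, -49, 0, 0, 50]]])

```text
clock: 1.98
eef_pos: [492.0, -94.7, 241.3]
ee_rot: [3.141, 0.002, -0.0]
force: [0.7, 0.2, -0.0]
grip_width: 49.8
gripper_force: 0.0
```

>>> play_rows(targets=[[[21, -49, 0, 0, 50], [21, -49, 0, 0, 50], [21, -49, 0, 0, 50], [21, -49, 0, 0, 50], [21, -49, 0, 0, 50], [20, -47, 0, 0, 50], [0, 0, 0, 0, 50], [0, 0, 0, 0, 50]]])

```text
clock: 2.98
eef_pos: [616.2, 194.8, 240.6]
ee_rot: [3.14, 0.001, -0.002]
force: [-0.0, -1.6, -0.3]
grip_width: 50.2
gripper_force: 0.0
```

>>> play_rows(targets=[[[1, -1, 0, 0, 50], [0, 0, 40, 0, 50], [0, 0, 40, 0, 50], [0, 0, 40, 0, 50], [0, 0, 30, 0, 50], [0, 0, 25, 0, 50], [0, 0, 20, 0, 50], [0, 0, 10, 0, 50], [0, 0, 0, 0, 50], [0, 0, 0, 0, 50]]])

```text
clock: 4.22
eef_pos: [618.5, 196.9, 37.2]
ee_rot: [-3.141, 0.0, -0.003]
force: [0.0, -0.2, -0.8]
grip_width: 49.8
gripper_force: 0.0
```

```bash
python3 - <<'E'
from h import *
a=cap("top");b=cap("scene")
print(arm.grasp_offset,arm.sense()["eef_pos"])
cv2.imwrite("pics/v1.png",np.hstack([cv2.resize(b["img"][220:320,130:230],None,fx=4,fy=4),cv2.resize(a["img"][130:230,160:260],None,fx=4,fy=4)]))
E
```

```text
18.700000000000003 [618.4817767  196.95049835  37.30404205]
```

View pics/v1.png

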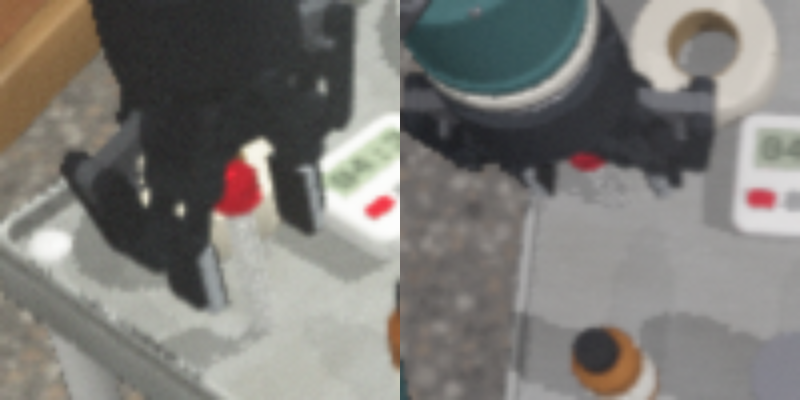

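The vial stands between the fingers: its stopper is at (238,187) in the left crop and the fingertips are on either side. I'll close the gripper.

>>> play_rows(targets=[[[0, 0, 0, 0, 40], [0, 0, 0, 0, 30], [0, 0, 0, 0, 26], [0, 0, 0, 0, 22], [0, 0, 0, 0, 18], [0, 0, 0, 0, 14], [0, 0, 0, 0, 12], [0, 0, 0, 0, 12]]], grip_force=30)

```text
clock: 5.32
eef_pos: [617.7, 196.7, 36.3]
ee_rot: [-3.142, 0.0, -0.0]
force: [-0.6, 0.2, 0.3]
grip_width: 18.9
gripper_force: 29.2
```

>>> play_rows(targets=[[[0, 0, -5, 0, 12], [0, 0, -10, 0, 12], [0, 0, -25, 0, 12], [0, 0, -30, 0, 12], [0, 0, -30, 0, 12], [0, 0, -20, 0, 12], [0, 0, -10, 0, 12], [0, 0, 0, 0, 12]]])

```text
clock: 6.32
eef_pos: [617.9, 196.7, 166.7]
ee_rot: [-3.141, 0.0, -0.001]
force: [-0.6, 0.4, -1.2]
grip_width: 18.6
gripper_force: 29.3
```

```bash
python3 - <<'E'
from h import *
b=cap("scene");a=cap("top");p=arm.sense();print(p["eef_pos"],p["grip_width"],p["gripper_force"])
cv2.imwrite("pics/v2.png",np.hstack([cv2.resize(b["img"][130:290,100:260],None,fx=2.5,fy=2.5),cv2.resize(a["img"][110:270,150:310],None,fx=2.5,fy=2.5)]))
E
```

```text
[616.99770038 196.42366166 165.31947662] 18.524223064015136 29.293291568756104
```

View pics/v2.png

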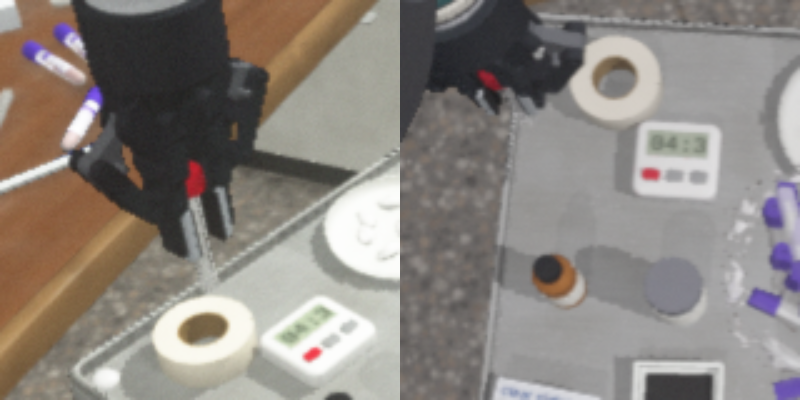

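The vial is held upright and clear; its stopper is at (195,180) in the left crop. I'll carry it over the heap.

>>> play_rows(targets=[[[-5, 20, 0, 0, 12], [-11, 40, 0, 0, 12], [-11, 40, 0, 0, 12], [-11, 40, 0, 0, 12], [-11, 40, 0, 0, 12], [-11, 40, 0, 0, 12], [-11, 40, 0, 0, 12], [-11, 40, 0, 0, 12], [-11, 40, 0, 0, 12], [-11, 40, 0, 0, 12], [-7, 22, 0, 0, 12], [-3, 10, 0, 0, 12]]])

```text
clock: 7.92
eef_pos: [501.2, -217.9, 165.6]
ee_rot: [3.141, -0.007, -0.004]
force: [0.2, -0.6, -0.3]
grip_width: 19.1
gripper_force: 29.4
```

>>> play_rows(targets=[[[0, 0, 0, 0, 12], [0, 0, 25, 0, 12], [0, 0, 25, 0, 12], [0, 0, 25, 0, 12], [0, 0, 0, 0, 12], [0, 0, 0, 0, 12]]])

```text
clock: 8.68
eef_pos: [504.4, -214.5, 91.8]
ee_rot: [-3.141, -0.002, -0.001]
force: [-0.8, 0.2, -0.6]
grip_width: 18.7
gripper_force: 29.3
```

```bash
python3 - <<'E'
from h import *
b=cap("scene");a=cap("top");p=arm.sense();print(p["eef_pos"],p["grip_width"],p["gripper_force"])
cv2.imwrite("pics/v3.png",np.hstack([cv2.resize(b["img"][110:250,300:440],None,fx=2.8,fy=2.8),cv2.resize(a["img"][170:310,350:490],None,fx=2.8,fy=2.8)]))
E
```

```text
[ 504.60859176 -215.12610414   92.31285033] 18.89904572075432 29.339030385017395
```

View pics/v3.png

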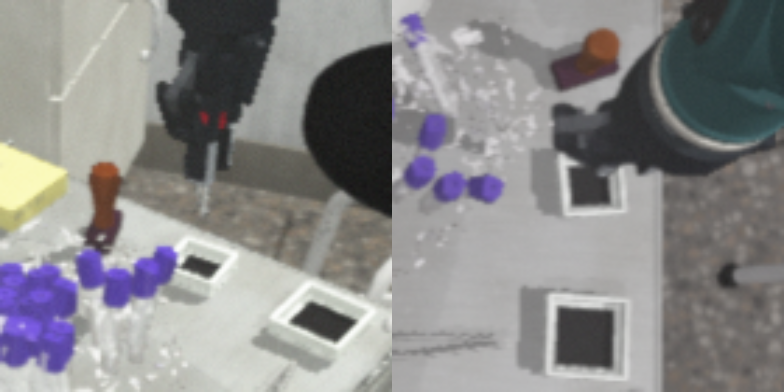

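The vial hangs above the small tray, its bottom at (205,212) in the left crop. The stamp is clear of it. I'll lower it.

>>> play_rows(targets=[[[0, 0, 15, 0, 12], [0, 0, 15, 0, 12], [0, 0, 10, 0, 12], [0, 0, 6, 0, 12], [0, 0, 3, 0, 12], [0, 0, 2, 0, 12], [0, 0, 0, 0, 12], [0, 0, 0, 0, 12]]])

```text
clock: 9.78
eef_pos: [503.8, -215.4, 40.5]
ee_rot: [3.141, -0.0, 0.001]
force: [0.4, -0.3, 0.3]
grip_width: 18.6
gripper_force: 29.3
```

```bash
python3 - <<'E'
from h import *
b=cap("scene");a=cap("top");p=arm.sense();print(p["eef_pos"],p["force"])
cv2.imwrite("pics/v4.png",np.hstack([cv2.resize(b["img"][150:230,330:410],None,fx=5,fy=5),cv2.resize(a["img"][200:280,380:460],None,fx=5,fy=5)]))
E
```

```text
[ 503.75154012 -215.38284273   40.48261757] [-1.31593204 -0.00968252 -0.6438607 ]
```

View pics/v4.png

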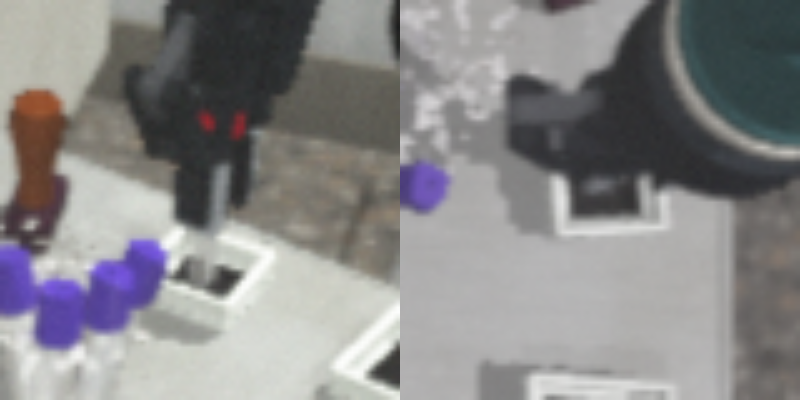

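The vial is inside the small tray, its base at (205,268) in the left crop. I'll ease it down and release it.

>>> play_rows(targets=[[[0, 0, 0.5, 0, 12], [0, 0, 0.5, 0, 12], [0, 0, 0, 0, 16], [0, 0, 0, 0, 19], [0, 0, 0, 0, 22], [0, 0, 0, 0, 26], [0, 0, 0, 0, 34], [0, 0, 0, 0, 40], [0, 0, 0, 0, 40], [0, 0, -10, 0, 40], [0, 0, -25, 0, 40], [0, 0, -40, 0, 40]]])

```text
clock: 11.38
eef_pos: [502.8, -215.0, 114.7]
ee_rot: [-3.141, 0.0, 0.004]
force: [0.4, -0.3, 0.7]
grip_width: 40.2
gripper_force: 0.0
```

>>> play_rows(targets=[[[0, 0, -50, 0, 40], [0, 0, -40, 0, 40], [2, -25, 0, 0, 50], [2, -50, 0, 0, 60], [2, -50, 0, 0, 60], [2, -50, 0, 0, 60], [2, -50, 0, 0, 60], [2, -50, 0, 0, 60], [2, -50, 0, 0, 60], [2, -50, 0, 0, 60], [2, -25, 0, 0, 60], [0, 0, 0, 0, 60]]])

```text
clock: 12.88
eef_pos: [521.5, 187.5, 205.0]
ee_rot: [-3.14, -0.007, -0.001]
force: [-0.4, -0.6, -0.7]
grip_width: 60.3
gripper_force: 0.0
```

```bash
python3 - <<'E'
from h import *
b=cap("scene");a=cap("top");p=arm.sense();print(p["eef_pos"])
cv2.imwrite("pics/v5.png",np.hstack([cv2.resize(b["img"][150:230,330:410],None,fx=5,fy=5),cv2.resize(a["img"][200:280,380:460],None,fx=5,fy=5)]))
E
```

```text
[521.48976561 183.56565885 204.51317251]
```

View pics/v5.png

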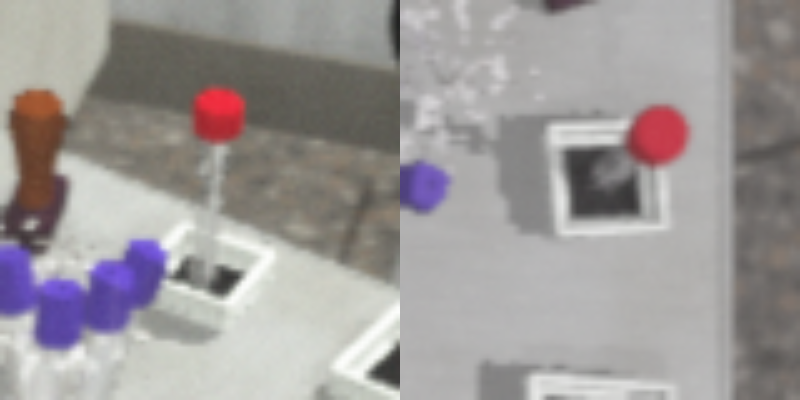

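The vial stands upright in the small tray. Next is the bottle.

>>> play_rows(targets=[[[2, -5, 0, 0, 60], [0, 0, 40, 0, 60], [0, 0, 40, 0, 60], [0, 0, 35, 0, 60], [0, 0, 30, 0, 60], [0, 0, 20, 0, 60], [0, 0, 13, 0, 60], [0, 0, 0, 0, 60], [0, 0, 0, 0, 60]]])

```text
clock: 14.1
eef_pos: [524.4, 189.6, 27.0]
ee_rot: [-3.141, 0.001, -0.002]
force: [-0.1, -0.2, -0.2]
grip_width: 59.9
gripper_force: 0.0
```

>>> play_rows(targets=[[[0, 0, 0, 0, 50], [0, 0, 0, 0, 42], [0, 0, 0, 0, 38], [0, 0, 0, 0, 34], [0, 0, 0, 0, 30], [0, 0, 0, 0, 26], [0, 0, 0, 0, 24], [0, 0, 0, 0, 24]]], grip_force=35)

```text
clock: 15.1
eef_pos: [523.9, 190.0, 26.6]
ee_rot: [-3.141, 0.0, -0.001]
force: [-0.3, 1.6, 5.3]
grip_width: 30.8
gripper_force: 34.7
```

>>> play_rows(targets=[[[0, 0, -5, 0, 24], [0, 0, -10, 0, 24], [0, 0, -25, 0, 24], [0, 0, -30, 0, 24], [0, 0, -30, 0, 24], [0, 0, -20, 0, 24], [0, 0, -10, 0, 24], [0, 0, 0, 0, 24]]])

```text
clock: 16.1
eef_pos: [523.9, 189.6, 156.8]
ee_rot: [-3.141, 0.001, -0.002]
force: [0.0, 0.0, -0.3]
grip_width: 31.4
gripper_force: 34.7
```

>>> play_rows(targets=[[[-5, 18, 0, 0, 24], [-13, 40, 0, 0, 24], [-13, 40, 0, 0, 24], [-13, 40, 0, 0, 24], [-13, 40, 0, 0, 24], [-13, 40, 0, 0, 24], [-13, 40, 0, 0, 24], [-13, 40, 0, 0, 24], [-13, 40, 0, 0, 24], [-13, 35, 0, 0, 24], [-4, 18, 0, 0, 24], [-2, 7, 0, 0, 24]]])

```text
clock: 17.6
eef_pos: [393.4, -209.8, 155.5]
ee_rot: [-3.141, 0.006, 0.004]
force: [0.6, 0.1, -0.9]
grip_width: 31.1
gripper_force: 34.8
```

>>> play_rows(targets=[[[0, 0, 0, 0, 24], [0, 0, 25, 0, 24], [0, 0, 25, 0, 24], [0, 0, 25, 0, 24], [0, 0, 0, 0, 24], [0, 0, 0, 0, 24]]])

```text
clock: 18.35
eef_pos: [396.1, -207.7, 81.7]
ee_rot: [-3.141, -0.002, -0.0]
force: [0.9, 0.3, -0.1]
grip_width: 30.4
gripper_force: 34.8
```

```bash
python3 - <<'E'
from h import *
b=cap("scene");a=cap("top");p=arm.sense();print(p["eef_pos"],p["grip_width"],p["force"])
cv2.imwrite("pics/b1.png",np.hstack([cv2.resize(b["img"][130:250,350:470],None,fx=3.3,fy=3.3),cv2.resize(a["img"][200:320,350:470],None,fx=3.3,fy=3.3)]))
E
```

```text
[ 396.36188936 -208.2043692    82.14486553] 31.11874139037085 [-0.06095643 -0.1891226  -0.81152092]
```

View pics/b1.png

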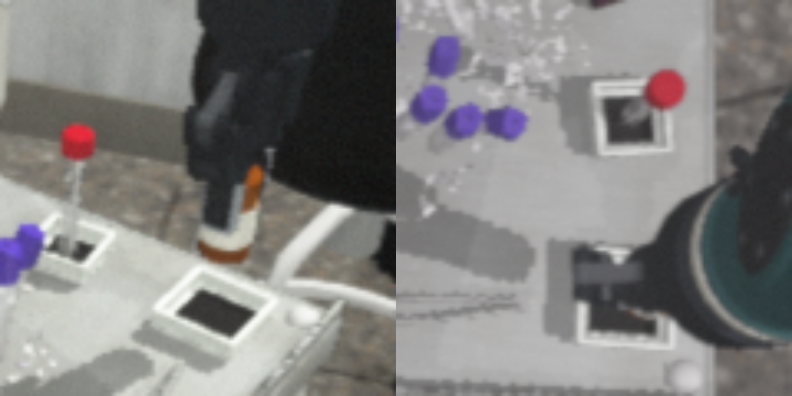

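The bottle is upright above the middle tray, its bottom at (222,255) in the left crop. I'll lower and release it.

>>> play_rows(targets=[[[0, 0, 15, 0, 24], [0, 0, 15, 0, 24], [0, 0, 10, 0, 24], [0, 0, 6, 0, 24], [0, 0, 3, 0, 24], [0, 0, 2, 0, 24], [0, 0, 0, 0, 24], [0, 0, 0, 0, 24]]])

```text
clock: 19.45
eef_pos: [395.8, -208.4, 30.6]
ee_rot: [3.141, -0.0, 0.001]
force: [-0.6, -0.0, 3.7]
grip_width: 30.9
gripper_force: 35.1
```

>>> play_rows(targets=[[[0, 0, 0.3, 0, 24], [0, 0, 0, 0, 28], [0, 0, 0, 0, 31], [0, 0, 0, 0, 34], [0, 0, 0, 0, 38], [0, 0, 0, 0, 46], [0, 0, 0, 0, 52], [0, 0, 0, 0, 52], [0, 0, -10, 0, 52], [0, 0, -25, 0, 52], [0, 0, -40, 0, 52], [0, 0, -40, 0, 52]]])

```text
clock: 20.95
eef_pos: [395.2, -208.2, 146.6]
ee_rot: [-3.142, 0.0, 0.001]
force: [0.8, -0.2, 0.1]
grip_width: 51.7
gripper_force: 0.0
```

>>> play_rows(targets=[[[0, 0, -40, 0, 52], [8, -10, -20, 0, 60], [15, -40, 0, 0, 70], [15, -40, 0, 0, 70], [15, -40, 0, 0, 70], [15, -40, 0, 0, 70], [15, -40, 0, 0, 70], [15, -40, 0, 0, 70], [15, -40, 0, 0, 70], [6, -18, 0, 0, 70], [0, 0, 0, 0, 70], [0, 0, 0, 0, 70]]])

```text
clock: 22.45
eef_pos: [513.8, 97.4, 204.8]
ee_rot: [3.14, -0.004, -0.002]
force: [0.3, -0.9, 0.4]
grip_width: 69.6
gripper_force: 0.0
```

```bash
python3 - <<'E'
from h import *
b=cap("scene");a=cap("top");p=arm.sense();print(p["eef_pos"])
cv2.imwrite("pics/b2.png",np.hstack([cv2.resize(b["img"][150:350,250:450],None,fx=2,fy=2),cv2.resize(a["img"][200:320,350:470],None,fx=3.3334,fy=3.3334)[:400,:400]]))
E
```

```text
[514.01501071  97.39908105 204.85382786]
```

View pics/b2.png

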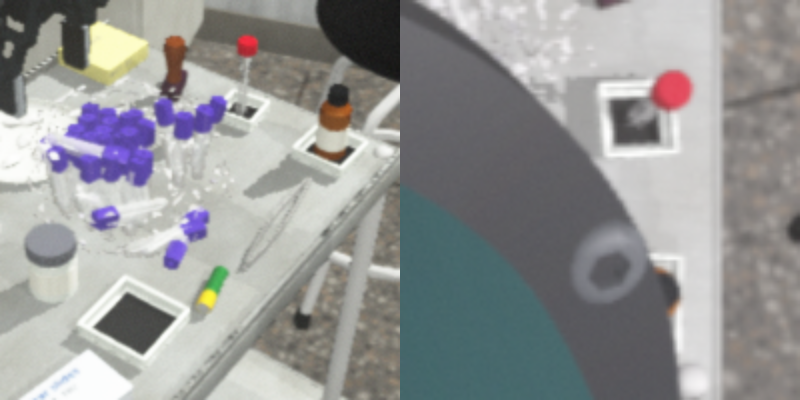

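The bottle stands upright in the middle tray at (335,150) in the left crop. Next is the pot.

>>> play_rows(targets=[[[1, -3.5, 0, 0, 62], [0, 0, 40, 0, 62], [0, 0, 40, 0, 62], [0, 0, 35, 0, 62], [0, 0, 30, 0, 62], [0, 0, 20, 0, 62], [0, 0, 12, 0, 62], [0, 0, 0, 0, 62], [0, 0, 0, 0, 62]]])

```text
clock: 23.68
eef_pos: [516.3, 103.2, 28.6]
ee_rot: [-3.141, 0.001, -0.002]
force: [0.1, -0.2, -0.1]
grip_width: 62.1
gripper_force: 0.0
```

>>> play_rows(targets=[[[0, 0, 0, 0, 56], [0, 0, 0, 0, 52], [0, 0, 0, 0, 48], [0, 0, 0, 0, 44], [0, 0, 0, 0, 40], [0, 0, 0, 0, 36], [0, 0, 0, 0, 36], [0, 0, 0, 0, 36]]], grip_force=40)

```text
clock: 24.68
eef_pos: [515.8, 102.9, 28.4]
ee_rot: [3.141, -0.001, 0.0]
force: [-1.2, -1.5, 5.3]
grip_width: 43.3
gripper_force: 40.3
```

>>> play_rows(targets=[[[0, 0, -5, 0, 36], [0, 0, -10, 0, 36], [0, 0, -20, 0, 36], [0, 0, -20, 0, 36], [0, 0, -10, 0, 36], [0, 0, 0, 0, 36], [0, 0, 0, 0, 36]]])

```text
clock: 25.55
eef_pos: [515.3, 103.1, 92.6]
ee_rot: [3.141, -0.0, -0.001]
force: [-0.6, -0.5, -0.9]
grip_width: 43.0
gripper_force: 40.7
```

>>> play_rows(targets=[[[-10, 0, 0, 0, 36], [-25, 1, 0, 0, 36], [-25, 1, 0, 0, 36], [-20, 0, 0, 0, 36], [-7, 0, 0, 0, 36], [0, 0, 0, 0, 36], [0, 0, 15, 0, 36], [0, 0, 15, 0, 36], [0, 0, 0, 0, 36], [0, 0, 0, 0, 36]]])

```text
clock: 26.8
eef_pos: [429.5, 101.4, 63.2]
ee_rot: [-3.141, 0.001, -0.001]
force: [-0.2, -0.3, -1.2]
grip_width: 42.9
gripper_force: 40.8
```

```bash
python3 - <<'E'
from h import *
b=cap("scene");a=cap("top");p=arm.sense();print(p["eef_pos"],p["grip_width"])
cv2.imwrite("pics/p1.png",np.hstack([cv2.resize(b["img"][220:340,250:370],None,fx=3.3,fy=3.3),cv2.resize(a["img"][200:320,200:320],None,fx=3.3,fy=3.3)]))
E
```

```text
[429.41366949 101.31874332  63.4416735 ] 42.80605283077201
```

View pics/p1.png

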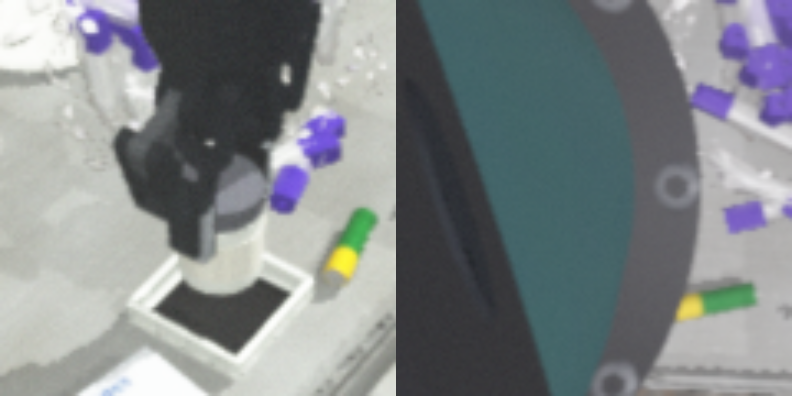

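The pot is upright over the large tray, its base at (222,285) in the left crop. I'll lower and release it.

>>> play_rows(targets=[[[0, 0, 12, 0, 36], [0, 0, 10, 0, 36], [0, 0, 5, 0, 36], [0, 0, 2.5, 0, 36], [0, 0, 1.5, 0, 36], [0, 0, 0, 0, 36], [0, 0, 0, 0, 36]]])

```text
clock: 27.78
eef_pos: [428.5, 101.2, 32.4]
ee_rot: [3.142, 0.0, 0.0]
force: [-1.4, -0.2, 6.3]
grip_width: 42.9
gripper_force: 41.1
```

>>> play_rows(targets=[[[0, 0, 0.3, 0, 36], [0, 0, 0, 0, 40], [0, 0, 0, 0, 43], [0, 0, 0, 0, 46], [0, 0, 0, 0, 50], [0, 0, 0, 0, 58], [0, 0, 0, 0, 62], [0, 0, 0, 0, 62], [0, 0, -10, 0, 62], [0, 0, -25, 0, 62], [0, 0, -40, 0, 62], [0, 0, -40, 0, 62]]])

```text
clock: 29.28
eef_pos: [428.3, 101.0, 148.3]
ee_rot: [3.141, -0.0, -0.0]
force: [0.2, -0.4, -0.3]
grip_width: 61.9
gripper_force: 0.0
```

>>> play_rows(targets=[[[0, 0, -40, 0, 62], [0, 0, -30, 0, 62], [10, 40, 0, 0, 62], [10, 50, 0, 0, 62], [10, 50, 0, 0, 62], [10, 50, 0, 0, 62], [10, 50, 0, 0, 62], [0, 50, 0, 0, 62], [0, 50, 0, 0, 62], [0, 50, 0, 0, 62], [0, 50, 0, 0, 62], [0, 30, 0, 0, 62]]])

```text
clock: 30.78
eef_pos: [477.4, -371.9, 217.3]
ee_rot: [3.14, -0.006, 0.0]
force: [0.2, 1.1, -0.6]
grip_width: 62.2
gripper_force: 0.0
```

```bash
python3 - <<'E'
from h import *
b=cap("scene");a=cap("top");p=arm.sense();print(p["eef_pos"])
cv2.imwrite("pics/f.png",np.hstack([cv2.resize(b["img"][150:350,130:450],(480,300)),cv2.resize(a["img"][110:310,180:390],(315,300))]))
E
```

```text
[ 477.07498961 -373.58307587  217.24225042]
```

View pics/f.png

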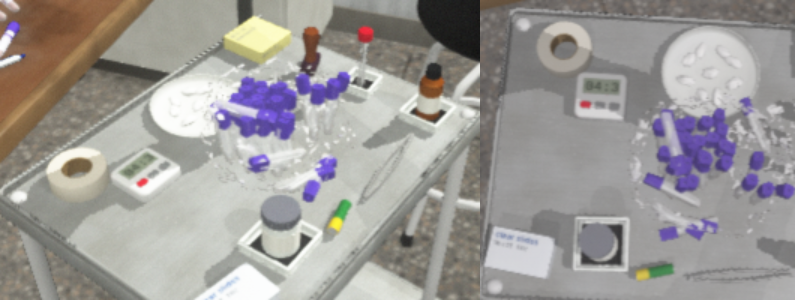

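All three stand upright in their trays: pot at (281,228), bottle at (431,90) and vial at (365,60) in the left crop. The clutter hasn't moved. I'll let the arm settle and then hand in.

>>> play_rows(targets=[[[0, 0, 0, 0, 62], [0, 0, 0, 0, 62], [0, 0, 0, 0, 62], [0, 0, 0, 0, 62]]])

```text
clock: 31.38
eef_pos: [478.9, -368.0, 216.8]
ee_rot: [-3.141, -0.002, 0.0]
force: [-0.1, -0.2, 0.4]
grip_width: 62.3
gripper_force: 0.0
```

```bash
python3 -c "
from plant import arm
print(arm.hand_in())"
```

```text
the job is handed in; nothing more can be done
None
```

The job is handed in at about 31 s on the robot's clock: the vial, bottle and pot stand upright in the small, middle and large trays, and the last pictures show the clutter where it was.

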